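# Make up two plug kits for the crimping press

### The job

Make up the two kits for the press, everything upright and within its round spot. Blue tray: lay the copper gasket flat on the white spot, stand the steel body squarely centred on top of it, and stand the brown insulator on the black rubber spot; yellow tray: stand the brass body on the white spot and the white insulator on the black rubber spot. Leave the green insulator, the oil bottle and the spanner where they are.

Things in the scene. Friction and masses are not known exactly. Their poses are not given: they have to be found in the camera images.
- blue_tray: Blue plastic kit tray, fixed, 186 (x) x 124 (y) x 13 mm high. Origin: centre of its underside, on the bench; turned up to 0.25 rad. A 6 mm cross wall at x = 0 makes two open pockets, 84 x 112 mm inside, floor 5 mm up, each with a round 60 mm spot in its middle: at tray x = +45 mm (far from the robot) black rubber, for the ceramic; at x = -45 mm (near) white, for metal.
- yellow_tray: Yellow plastic kit tray, fixed, 186 (x) x 124 (y) x 13 mm high. Origin: centre of its underside, on the bench; turned up to 0.25 rad. A 6 mm cross wall at x = 0 makes two open pockets, 84 x 112 mm inside, floor 5 mm up, each with a round 60 mm spot in its middle: at tray x = +45 mm (far from the robot) black rubber, for the ceramic; at x = -45 mm (near) white, for metal.
- steel_body: Dark grey steel plug body standing upright: hexagonal foot 36 mm across flats, 14 mm high, above it a round threaded shank 20 mm in diameter with a small bore on top; 48 mm high in all, about 140 g. Origin: centre of its underside, z up. Starts on the white stock plate (top 6 mm above the bench). Grip the shank from above.
- brass_body: Yellow brass plug body standing upright: hexagonal foot 36 mm across flats, 14 mm high, above it a round threaded shank 20 mm in diameter with a small bore on top; 48 mm high in all, about 140 g. Origin: centre of its underside, z up. Starts on the white stock plate (top 6 mm above the bench). Grip the shank from above.
- white_insulator: White glazed ceramic insulator standing upright: round foot 36 mm in diameter, 10 mm high, above it a ribbed stem 25 mm in diameter; 48 mm high in all, about 70 g. Origin: centre of its underside, z up. Starts on the white stock plate (top 6 mm above the bench). Grip the stem from above.
- brown_insulator: Dark brown glazed ceramic insulator standing upright: round foot 36 mm in diameter, 10 mm high, above it a ribbed stem 25 mm in diameter; 48 mm high in all, about 70 g. Origin: centre of its underside, z up. Starts on the white stock plate (top 6 mm above the bench). Grip the stem from above.
- green_insulator: Green glazed ceramic insulator standing upright: round foot 36 mm in diameter, 10 mm high, above it a ribbed stem 25 mm in diameter; 48 mm high in all, about 70 g. Origin: centre of its underside, z up. Starts on the white stock plate (top 6 mm above the bench). Not wanted in either kit; it stays where it is.
- copper_gasket: Thick flat copper ring, 40 mm outside, 22 mm inside, 9 mm high, about 50 g. Origin: centre of its underside, z up. Starts lying flat on the white stock plate (top 6 mm above the bench); grip it across its outside from above. The six stock things stand in two rows of three, about 90 mm apart, in any order.
- oil_bottle: White plastic oil bottle with a red cap, 48 mm in diameter, 100 mm tall, standing on the bench beyond the stock plate. Origin: centre of its underside. A bystander: leave it alone.
- spanner: Steel spanner, 170 mm long, lying on the bench beyond the stock plate; its length is along its own x, origin near its middle, on the bench. A bystander: leave it alone.
Things that resemble listed ones, but are neither listed nor needed, are in the scene too. Of the things shaped like the brass_body, the yellow one is meant.

How it is judged:
By the outcome, as a careful person would: the job done as asked, in the order asked, and still so for the second after the job is handed in, with the robot touching nothing.
It also fails if it takes over 120 s, if anything falls off the work surface, if the arm or the gripper's body presses on something with over 40 N, if the wrist force passes 120 N, or if a joint passes its speed limit or range.

### The arm

A 7-joint arm with a two-finger parallel gripper is mounted at the origin on the work surface. World frame = base frame: x ahead of the robot, y to its left, z up, the work surface at z = 0. Lengths are in m, angles in degrees, forces in N, time in s.
With the tool pointing down it reaches from about 0.425 to 0.925 m from the base axis. Payload 6.8 kg.
Tool frame: the origin (TCP) lies on the centre line of the jaws, within the pads' length; the fingertips stand robot.tcp_to_tips ahead of it and the grasp point (between the pads) is the TCP (robot.tcp_to_tips is the distance from the TCP to the fingertips, in m); z points along the fingers, y is the line along which they close (so a half turn about z gives the same grasp; the last joint's range is limited). The gripper opens to 88 mm and grips with 3 to 60 N. Pads are 20 mm wide; open, the fingers measure 115 mm over their backs; the gripper's body (75 mm by 178 mm) begins 61 mm behind the grasp point.
Start: joints at [57.519, 27.33, 1.283, 89.118, -0.659, 63.558, -4.761], TCP at [0.299, -0.605, 0.242] pointing down, gripper open.
Joint ranges: [-169.35, 169.35], [-19.33, 120.38], [-80.79, 83.38], [13.8, 139.57], [-78.32, 258.32], [9.67, 109.79], [-169.56, 169.56]. Speed limits (degrees/s): [136.94, 136.94, 180, 180, 180, 180, 180].

### API

Orientations are given as a 3x3 rotation matrix whose columns are the frame's x, y, z axes.
In Python, from cell import readout, viewer, job_done, finder, robot gives the robot as it stands. The module is installed in compiled form; this text tells all that it offers.
- The arm moves only by the shell command python3 -m handwheel 'ROWS' [FORCE]. ROWS is JSON, a list of rows, each an object of numbers: "x", "y", "z": the shift along the tool's x, y, z in cm; "wx", "wy", "wz": the turn, a rotation vector about the tool's x, y, z in units of 6 degrees (1.0 is 6 degrees); "grip": the closure, from 0 (fully open) to 1 (shut). A call has 1 to 10 rows; each row is the pose to reach, as a shift and turn from the pose commanded when the call began, along the tool's axes at that moment; what a row does not reach only later rows make up. A row lasts 1/10 s, in which the tool goes at most 50 mm and 8.59 degrees, less where a joint would pass 70% of its speed; a pose out of reach is approached as far as the arm can. A call with a gripper value outside its range is refused whole. The fingers move at their own pace and stop on an object; FORCE is the grip in N (left out, the last holds). Time passes only in rows, so rows that repeat a pose let the fingers close. It gives the time, the measured TCP pose, the force, the opening and the grip force at its end, in the units of the state.
- readout.read_state(): the state, without advancing time (a new reading comes with each control period).
- viewer.read_camera(name): name is "scene" or "top"; returns a dict with "color" (480x640x3 uint8, blue, green, red), "z_map" (480x640 float32, m along the optical axis (not along the pixel's ray), 0 where there is no reading), "fovy" (degrees; the focal length in pixels is half the picture's height over the tangent of half this angle, whatever the lens; pixels are square), "cx", "cy" (the principal point, pixels), "origin" and "orientation" of the camera in the world. Camera axes: x right, y down, z forward; pixel columns grow to the right and rows downward; lengths in m; the calibration is good to about 2 mm. A picture is of the moment at which its call begins.
- job_done(): hands the job in; it is judged then, once.
Trained networks look in a picture, given as the dict that the camera call returned (one of the last four; its "shot" number tells which), for a name from the list of things; names that differ only in an ending like _2 or _b are one class to them, and where a whole thing is asked for, a point or a joint stands for the part that bears it (a point fixed in the world has none). Each returns a list of dicts, best first, with "score" (0 to 1); they miss things now and then, are a little off and sometimes report something else, mostly with a low value. They report only what shows in the picture. A call takes as long as a camera call. They do not tell look-alikes from the thing itself.
- finder.look_for(name, picture): "xyz" ([x, y, z] in m, in the coordinates of the camera as it stood for that picture, good to about 4 mm: the middle of the surface that is visible of it).
The state is a dict: "time_s": time; "joint_pos": joint angles; "joint_velocities": joint speeds; "effort": joint torques, N m; "tcp_pos": TCP position; "tcp_rot": TCP orientation; "contact_force": force on the tool from outside, world axes, zero at the start; "wrist_torque": the same for the moment, N m; "opening": finger opening in m; "gripper_force": force on a finger pad.
Only numpy, scipy, OpenCV 4.12 (cv2) and the standard library are available. Lean on these libraries where they do the work, as an engineer would, in place of code of your own. Each camera call takes 0.05 s, during which the arm holds its last target. There are 200 camera calls.

## Working session

There is one attempt and no reset: what is moved stays moved. The work goes in short steps, Python scripts to look and compute and a shell command to move; the robot and the scene stay as the last step left them, time stands still between calls to the robot, and variables do not carry over. Pictures are saved under pics/ and viewed, at most 14 in all, crops included, and the job is handed in when it is done.

```bash
mkdir -p pics; cat > h.py <<'E'
import numpy as np, cv2
from cell import readout, viewer, job_done, finder, robot
def cam(n):
    p=viewer.read_camera(n); return p
def w(p,c): return np.array(p["origin"])+np.array(p["orientation"]).reshape(3,3)@np.array(c)
def f(p): return 240/np.tan(np.radians(p["fovy"])/2)
def pix(p,xyz): 
    c=np.array(p["orientation"]).reshape(3,3).T@(np.array(xyz)-p["origin"]); return c[:2]/c[2]*f(p)+[p["cx"],p["cy"]]
def cloud(p):
    z=p["z_map"]; v,u=np.mgrid[:480,:640]
    c=np.stack([(u-p["cx"])*z/f(p),(v-p["cy"])*z/f(p),z],-1)
    return c@np.array(p["orientation"]).reshape(3,3).T+p["origin"]
E
python3 - <<'E'
from h import *
print(robot.tcp_to_tips, readout.read_state())
for n in("top","scene"):
    p=cam(n); cv2.imwrite(f"pics/{n}0.png",p["color"]); print(n,p["fovy"],p["origin"],np.round(p["orientation"],3).tolist())
    for t in "blue_tray yellow_tray steel_body brass_body white_insulator brown_insulator green_insulator copper_gasket oil_bottle spanner".split():
        for d in finder.look_for(t,p)[:3]:
            x=w(p,d["xyz"]); print(t,round(d["score"],2),x.round(3),pix(p,x).round())
E
```

```text
0.019 {'time_s': 0.0, 'joint_pos': array([57.52172463, 27.37504423,  1.27984492, 89.17692795, -0.65828669,
       63.55836596, -4.76088926]), 'joint_velocities': array([ 0.11083813,  0.02292127, -0.00441631, -0.02932506,  0.19668703,
        0.06168061,  0.04321424]), 'effort': array([-1.12170110e-03, -5.82842839e+01,  1.53420333e+00, -2.72601575e+01,
       -5.43279655e-02,  1.70957280e-02,  1.58335856e-04]), 'tcp_pos': array([ 0.29864823, -0.60470996,  0.24070065]), 'tcp_rot': array([[ 8.96589740e-01,  4.42861141e-01, -9.20486525e-04],
       [ 4.42862075e-01, -8.96588422e-01,  1.54399841e-03],
       [-1.41520662e-04, -1.79198171e-03, -9.99998384e-01]]), 'contact_force': array([ 0.13958313,  0.32902784, -0.24262602]), 'wrist_torque': array([-0.00247443,  0.02970065,  0.10162856]), 'gripper_force': 0.0, 'opening': 0.08742009854332566}
top 56.92100264269397 [ 0.49258968 -0.01225072  0.82180124] [[-0.013, -0.998, 0.059], [-1.0, 0.014, 0.015], [-0.016, -0.059, -0.998]]
blue_tray 0.92 [0.51  0.305 0.008] [152. 260.]
yellow_tray 0.7 [ 0.5   -0.296  0.002] [477. 262.]
steel_body 0.68 [0.
[... 526 characters left out ...]
432  0.65444742] [[0.215, 0.657, -0.723], [0.977, -0.139, 0.164], [0.008, -0.741, -0.672]]
yellow_tray 0.74 [ 0.509 -0.298  0.008] [151. 268.]
yellow_tray 0.48 [0.473 0.012 0.033] [320. 220.]
steel_body 0.56 [0.478 0.102 0.019] [367. 220.]
brass_body 0.79 [ 0.466 -0.071  0.019] [276. 229.]
brass_body 0.72 [ 0.339 -0.153  0.016] [226. 195.]
white_insulator 0.66 [0.556 0.014 0.034] [332. 249.]
brown_insulator 0.7 [0.479 0.1   0.019] [367. 221.]
brown_insulator 0.6 [0.472 0.012 0.034] [320. 219.]
green_insulator 0.76 [ 0.561 -0.071  0.035] [284. 258.]
copper_gasket 0.79 [0.558 0.099 0.017] [379. 250.]
oil_bottle 0.61 [0.761 0.108 0.065] [429. 320.]
spanner 0.9 [ 0.742 -0.171  0.005] [237. 368.]
```

View pics/top0.png

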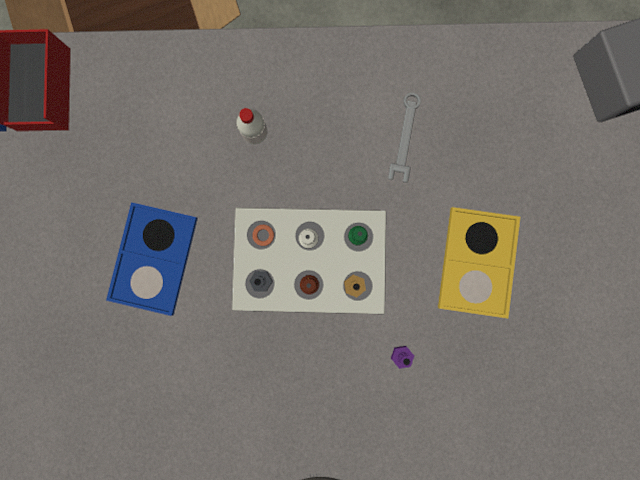

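View pics/scene0.png

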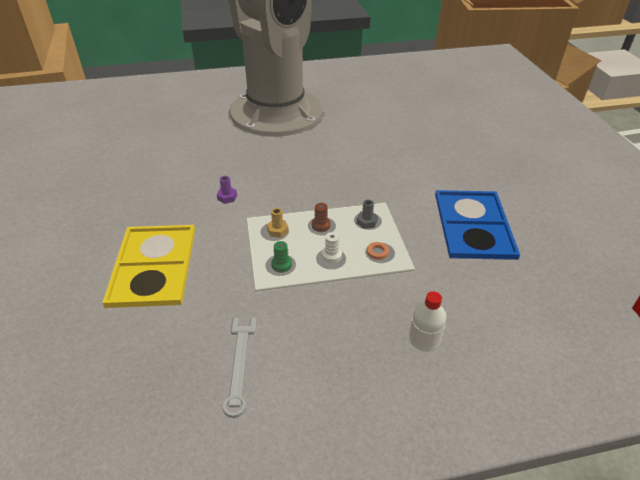

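```bash
python3 - <<'E'
from h import *
a=cv2.imread("pics/top0.png")[190:400,200:440]; cv2.imwrite("pics/topcrop.png",cv2.resize(a,None,fx=2.8,fy=2.8,interpolation=cv2.INTER_CUBIC))
p=cam("top"); C=cloud(p); hsv=cv2.cvtColor(p["color"],cv2.COLOR_BGR2HSV)
# per-object top-part centroids around nominal spots
for n,x,y,lo in [("steel",.477,.1,.03),("brass",.462,-.069,.03),("lookalike",.335,-.152,.008),("white",.55,.012,.03),("brown",.467,.012,.03),("gasket",.554,.098,.010),("green",.555,-.07,.03)]:
    m=(np.hypot(C[...,0]-x,C[...,1]-y)<.035)&(C[...,2]>lo)&(p["z_map"]>0)
    q=C[m].astype(float); zt=np.percentile(q[:,2],95) if len(q) else 0
    q2=q[q[:,2]>zt-.006]
    (c,r)=cv2.minEnclosingCircle(q2[:,:2].astype(np.float32)*1000)
    print(n,len(q),"ztop",round(zt,4),"mean",q2.mean(0).round(4),"mec",np.round(c,1),round(r,1), "bgr",p["color"][m].mean(0).round())
for n,lo,hi in [("blue",(95,100,40),(130,255,255)),("yellow",(18,100,80),(36,255,255))]:
    m=cv2.inRange(hsv,lo,hi); k,l,s,_=cv2.connectedComponentsWithStats(m)
    i=1+np.argmax(s[1:,4]); q=C[(l==i)&(p["z_map"]>0)]; q=q[(q[:,2]<.03)]
    r=cv2.minAreaRect((q[:,:2]*1000).astype(np.float32)); print(n,s[i],np.round(r[0],1),np.round(r[1],1),round(r[2],2),np.percentile(q[:,2],[5,50,95]).round(4))
E
```

```text
steel 134 ztop 0.0556 mean [0.4691 0.1019 0.0538] mec [469.5 101.8] 10.3 bgr [60. 58. 57.]
brass 126 ztop 0.0565 mean [ 0.4589 -0.0685  0.0543] mec [458.9 -68.4] 10.5 bgr [ 55.  90. 112.]
lookalike 373 ztop 0.0496 mean [ 0.3301 -0.1524  0.0478] mec [ 329.9 -152.6] 10.5 bgr [104.  53.  88.]
white 164 ztop 0.056 mean [0.5461 0.0146 0.0541] mec [546.4  14.3] 11.9 bgr [151. 164. 165.]
brown 168 ztop 0.0562 mean [0.462  0.0135 0.0541] mec [461.9  13.4] 11.8 bgr [35. 48. 86.]
gasket 259 ztop 0.0175 mean [0.5531 0.0974 0.015 ] mec [553.2  97.6] 19.7 bgr [ 69.  93. 150.]
green 169 ztop 0.056 mean [ 0.5502 -0.0759  0.054 ] mec [550.3 -76.2] 11.8 bgr [53. 85. 35.]
blue [ 106  203   91  113 5286] [514.5 307.2] [132.1 186.4] 76.17 [0.0028 0.0057 0.0141]
yellow [ 438  207   83  112 5645] [ 499.5 -297.3] [127.6 189.6] 80.76 [0.0029 0.0059 0.0143]
```

The top view shows the gasket (262,235), white (308,237), green (358,235), steel (260,282), brown (309,285), brass (356,286), the blue tray on the left and the yellow tray on the right. There are two brass-shaped candidates: a yellow-brown one at (356,286) on the plate and a purple one at (403,357) on the bench. The one at (356,286) fits, being yellow and on the stock plate. I'll confirm this in the crop.

View pics/topcrop.png

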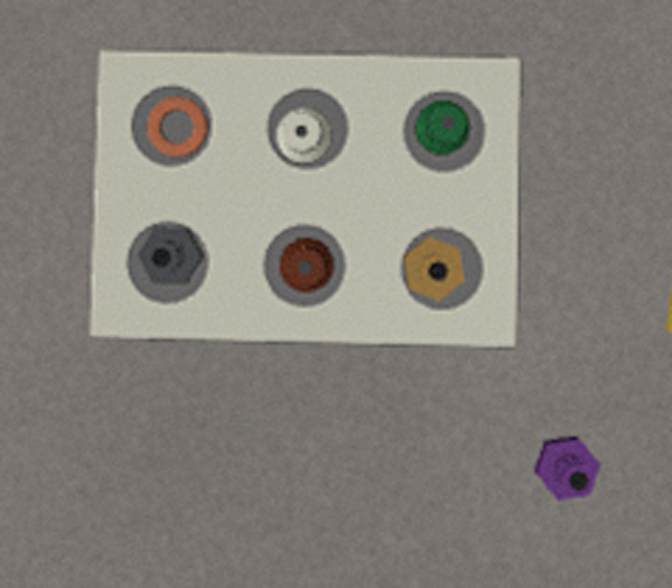

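```bash
cat >> h.py <<'E'
from scipy.spatial.transform import Rotation as R
def spots(p):
    C=cloud(p); g=cv2.cvtColor(p["color"],cv2.COLOR_BGR2HSV); out={}
    for t,x,y in [("blue",.5145,.307),("yellow",.4995,-.297)]:
        near=(np.hypot(C[...,0]-x,C[...,1]-y)<.085)&(p["z_map"]>0)&(C[...,2]<.03)
        for n,m in [("white",(g[...,1]<80)&(g[...,2]>140)),("black",g[...,2]<75)]:
            k,l,s,_=cv2.connectedComponentsWithStats((near&m).astype(np.uint8))
            i=1+np.argmax(s[1:,4]); c=cv2.convexHull(C[l==i][:,:2].astype(np.float32)*1000)
            e=cv2.minEnclosingCircle(c); out[t,n]=C[l==i].mean(0); print(t,n,s[i,4],"mean",C[l==i].mean(0).round(4),"mec",np.round(e[0],1),round(e[1],1))
        d=out[t,"black"]-out[t,"white"]; print(t,"yaw",np.degrees(np.arctan2(d[1],d[0])).round(2),"dist",np.hypot(*d[:2]).round(4))
def top(p,x,y,lo,rad=.03,dz=.006):
    C=cloud(p); m=(np.hypot(C[...,0]-x,C[...,1]-y)<rad)&(C[...,2]>lo)&(p["z_map"]>0)
    q=C[m]; zt=np.percentile(q[:,2],95); q=q[q[:,2]>zt-dz]; e=cv2.minEnclosingCircle(q[:,:2].astype(np.float32)*1000)
    return len(q),round(float(zt),4),q.mean(0).round(4),np.round(e[0],1),round(e[1],1)
def go(x,y,z,yaw):  # yaw: world direction (deg) of tool x; tool points down
    s=readout.read_state(); R0=s["tcp_rot"]; a=np.radians(yaw)
    T=np.array([[np.cos(a),np.sin(a),0],[np.sin(a),-np.cos(a),0],[0,0,-1]])
    d=R0.T@(np.array([x,y,z])-s["tcp_pos"])*100; r=R.from_matrix(R0.T@T).as_rotvec(degrees=True)/6
    print("to",(x,y,z,yaw),"shift cm",d.round(2),"turn",r.round(2),"| tcp",s["tcp_pos"].round(4),"open",round(s["opening"],4),"t",s["time_s"])
E
python3 - <<'E'
from h import *
p=cam("top"); spots(p)
p=cam("scene"); spots(p)
for n,x,y,lo in [("steel",.473,.101,.03),("brass",.462,-.069,.03),("white",.55,.013,.03),("brown",.467,.013,.03),("gasket",.555,.098,.010)]: print(n,top(p,x,y,lo))
go(.553,.0975,.1,-14)
E
```

```text
blue white 830 mean [0.4702 0.3157 0.0055] mec [469.6 315.7] 30.9
blue black 772 mean [0.5576 0.2942 0.0055] mec [557.5 294.3] 29.8
blue yaw -13.81 dist 0.0899
yellow white 838 mean [ 0.4543 -0.2891  0.0058] mec [ 454.2 -288.8] 29.8
yellow black 787 mean [ 0.5435 -0.3027  0.0058] mec [ 543.7 -302.8] 29.4
yellow yaw -8.73 dist 0.0902
blue white 470 mean [0.4687 0.3163 0.0068] mec [467.9 317.2] 32.3
blue black 504 mean [0.5563 0.2947 0.0067] mec [555.9 294.6] 31.3
blue yaw -13.88 dist 0.0902
yellow white 573 mean [ 0.4537 -0.2881  0.0066] mec [ 453.2 -287.6] 31.1
yellow black 628 mean [ 0.5427 -0.3022  0.0065] mec [ 542.  -301.2] 29.4
yellow yaw -9.01 dist 0.0901
steel (79, 0.0562, array([0.4713, 0.1026, 0.0545]), array([469.6, 103.6]), 11.2)
brass (87, 0.0563, array([ 0.4604, -0.0674,  0.0543]), array([458.5, -68.3]), 11.8)
white (118, 0.0567, array([0.5478, 0.0155, 0.0548]), array([546.6,  15.5]), 12.5)
brown (110, 0.0561, array([0.4638, 0.0146, 0.0543]), array([462. ,  15.4]), 12.9)
gasket (228, 0.0176, array([0.5547, 0.0985, 0.0154]), array([553.8,  98.8]), 21.2)
to (0.553, 0.0975, 0.1, -14) shift cm [ 53.9  -51.76  14.17] turn [ 0.   -0.    6.71] | tcp [ 0.2989 -0.6052  0.2417] open 0.0882 t 1.25
```

The crop confirms it: yellow brass at crop (437,270), and the purple look-alike off the plate at (567,470). Starting with the gasket.

```bash
python3 -m handwheel '[{"x":54,"y":-51.8,"z":2,"wz":6.7},{"x":54,"y":-51.8,"z":2,"wz":6.7},{"x":54,"y":-51.8,"z":2,"wz":6.7},{"x":54,"y":-51.8,"z":2,"wz":6.7},{"x":54,"y":-51.8,"z":2,"wz":6.7},{"x":54,"y":-51.8,"z":2,"wz":6.7},{"x":54,"y":-51.8,"z":2,"wz":6.7},{"x":54,"y":-51.8,"z":2,"wz":6.7},{"x":54,"y":-51.8,"z":2,"wz":6.7},{"x":54,"y":-51.8,"z":2,"wz":6.7}]' 20
python3 -c "
from h import *
go(.5533,.098,.12,-14)"
```

```text
to (0.5533, 0.098, 0.12, -14) shift cm [ 53.95 -51.79  12.17] turn [ 0.   -0.    6.71] | tcp [ 0.2989 -0.6052  0.2417] open 0.0882 t 1.25schema error: expected keys x, y, z, wx, wy, wz, grip
```

```bash
python3 -m handwheel '[{"x":54,"y":-51.8,"z":2,"wx":0,"wy":0,"wz":6.7,"grip":0.2},{"x":54,"y":-51.8,"z":2,"wx":0,"wy":0,"wz":6.7,"grip":0.2},{"x":54,"y":-51.8,"z":2,"wx":0,"wy":0,"wz":6.7,"grip":0.2},{"x":54,"y":-51.8,"z":2,"wx":0,"wy":0,"wz":6.7,"grip":0.2},{"x":54,"y":-51.8,"z":2,"wx":0,"wy":0,"wz":6.7,"grip":0.2},{"x":54,"y":-51.8,"z":2,"wx":0,"wy":0,"wz":6.7,"grip":0.2},{"x":54,"y":-51.8,"z":2,"wx":0,"wy":0,"wz":6.7,"grip":0.2},{"x":54,"y":-51.8,"z":2,"wx":0,"wy":0,"wz":6.7,"grip":0.2},{"x":54,"y":-51.8,"z":2,"wx":0,"wy":0,"wz":6.7,"grip":0.2},{"x":54,"y":-51.8,"z":2,"wx":0,"wy":0,"wz":6.7,"grip":0.2}]' 20
python3 -c "
from h import *
go(.5533,.098,.12,-14)"
```

```text
time_s: 2.25
tcp_pos: [0.4688, -0.1358, 0.2288]
tcp_rot: [[0.971, -0.241, 0.001], [-0.241, -0.971, -0.0], [0.001, 0.0, -1.0]]
contact_force: [0.7, -0.0, -0.4]
opening: 0.07
gripper_force: 0.0
to (0.5533, 0.098, 0.12, -14) shift cm [  2.57 -24.72  10.88] turn [ 0.   -0.01  0.01] | tcp [ 0.4688 -0.1358  0.2288] open 0.07 t 2.25
```

```bash
python3 -m handwheel '[{"x":2.4,"y":-24.2,"z":5,"wx":0,"wy":0,"wz":0,"grip":0.3},{"x":2.4,"y":-24.2,"z":5,"wx":0,"wy":0,"wz":0,"grip":0.3},{"x":2.4,"y":-24.2,"z":5,"wx":0,"wy":0,"wz":0,"grip":0.3},{"x":2.4,"y":-24.2,"z":5,"wx":0,"wy":0,"wz":0,"grip":0.3},{"x":2.4,"y":-24.2,"z":5,"wx":0,"wy":0,"wz":0,"grip":0.3},{"x":2.4,"y":-24.2,"z":10,"wx":0,"wy":0,"wz":0,"grip":0.3},{"x":2.4,"y":-24.2,"z":10,"wx":0,"wy":0,"wz":0,"grip":0.3},{"x":2.4,"y":-24.2,"z":10,"wx":0,"wy":0,"wz":0,"grip":0.3},{"x":2.4,"y":-24.2,"z":10,"wx":0,"wy":0,"wz":0,"grip":0.3}]'
python3 -c "
from h import *
go(.5533,.098,.0275,-14)"
```

```text
time_s: 3.15
tcp_pos: [0.5509, 0.0905, 0.1302]
tcp_rot: [[0.97, -0.242, 0.002], [-0.242, -0.97, -0.0], [0.002, -0.001, -1.0]]
contact_force: [0.6, -0.1, -0.3]
opening: 0.0614
gripper_force: 0.0
to (0.5533, 0.098, 0.0275, -14) shift cm [ 0.03 -0.78 10.27] turn [-0.01 -0.02 -0.  ] | tcp [0.5509 0.0905 0.1302] open 0.0614 t 3.15
```

```bash
python3 -m handwheel '[{"x":0,"y":-0.8,"z":4,"wx":0,"wy":0,"wz":0,"grip":0.3},{"x":0,"y":-0.8,"z":7,"wx":0,"wy":0,"wz":0,"grip":0.3},{"x":0,"y":-0.8,"z":9,"wx":0,"wy":0,"wz":0,"grip":0.3},{"x":0,"y":-0.8,"z":10,"wx":0,"wy":0,"wz":0,"grip":0.3},{"x":0,"y":-0.8,"z":10.2,"wx":0,"wy":0,"wz":0,"grip":0.3},{"x":0,"y":-0.8,"z":10.2,"wx":0,"wy":0,"wz":0,"grip":0.3},{"x":0,"y":-0.8,"z":10.2,"wx":0,"wy":0,"wz":0,"grip":0.3}]'
python3 -c "
from h import *
go(.5533,.098,.0275,-14)"
```

```text
time_s: 3.85
tcp_pos: [0.5529, 0.0993, 0.0279]
tcp_rot: [[0.971, -0.241, 0.003], [-0.241, -0.971, 0.001], [0.002, -0.001, -1.0]]
contact_force: [-1.0, -0.6, 0.7]
opening: 0.0618
gripper_force: 0.0
to (0.5533, 0.098, 0.0275, -14) shift cm [0.07 0.12 0.04] turn [-0.01 -0.02  0.01] | tcp [0.5529 0.0993 0.0279] open 0.0618 t 3.85
```

Close in place, then lift.

```bash
python3 -m handwheel '[{"x":0.05,"y":0.1,"z":0,"wx":0,"wy":0,"wz":0,"grip":0.3},{"x":0.05,"y":0.1,"z":0,"wx":0,"wy":0,"wz":0,"grip":0.7},{"x":0.05,"y":0.1,"z":0,"wx":0,"wy":0,"wz":0,"grip":0.7},{"x":0.05,"y":0.1,"z":0,"wx":0,"wy":0,"wz":0,"grip":0.7},{"x":0.05,"y":0.1,"z":0,"wx":0,"wy":0,"wz":0,"grip":0.7},{"x":0.05,"y":0.1,"z":0,"wx":0,"wy":0,"wz":0,"grip":0.7},{"x":0.05,"y":0.1,"z":-2,"wx":0,"wy":0,"wz":0,"grip":0.7},{"x":0.05,"y":0.1,"z":-6,"wx":0,"wy":0,"wz":0,"grip":0.7},{"x":0.05,"y":0.1,"z":-10,"wx":0,"wy":0,"wz":0,"grip":0.7},{"x":0.05,"y":0.1,"z":-10,"wx":0,"wy":0,"wz":0,"grip":0.7}]' 20
python3 -c "
from h import *
go(.4695,.316,.10,-14)"
```

```text
time_s: 4.85
tcp_pos: [0.5553, 0.0991, 0.1313]
tcp_rot: [[0.971, -0.241, 0.009], [-0.241, -0.971, 0.002], [0.008, -0.004, -1.0]]
contact_force: [0.6, -0.3, -0.5]
opening: 0.0399
gripper_force: 20.0
to (0.4695, 0.316, 0.1, -14) shift cm [-13.57 -18.98   3.1 ] turn [-0.04 -0.08  0.01] | tcp [0.5553 0.0991 0.1313] open 0.0399 t 4.85
```

```bash
python3 -m handwheel '[{"x":-3,"y":-5,"z":0,"wx":0,"wy":0,"wz":0,"grip":0.7},{"x":-6,"y":-9,"z":0,"wx":0,"wy":0,"wz":0,"grip":0.7},{"x":-9,"y":-13,"z":0,"wx":0,"wy":0,"wz":0,"grip":0.7},{"x":-12,"y":-17,"z":0,"wx":0,"wy":0,"wz":0,"grip":0.7},{"x":-13.5,"y":-19,"z":2,"wx":0,"wy":0,"wz":0,"grip":0.7},{"x":-13.5,"y":-19,"z":4,"wx":0,"wy":0,"wz":0,"grip":0.7},{"x":-13.5,"y":-19,"z":5,"wx":0,"wy":0,"wz":0,"grip":0.7},{"x":-13.5,"y":-19,"z":6,"wx":0,"wy":0,"wz":0,"grip":0.7},{"x":-13.5,"y":-19,"z":6,"wx":0,"wy":0,"wz":0,"grip":0.7},{"x":-13.5,"y":-19,"z":6,"wx":0,"wy":0,"wz":0,"grip":0.7}]' 20
python3 -c "
from h import *
go(.4695,.316,.0275,-14)"
```

```text
time_s: 5.85
tcp_pos: [0.4673, 0.3142, 0.0665]
tcp_rot: [[0.97, -0.242, 0.0], [-0.242, -0.97, -0.0], [0.0, 0.0, -1.0]]
contact_force: [0.1, -0.3, -0.3]
opening: 0.039
gripper_force: 20.0
to (0.4695, 0.316, 0.0275, -14) shift cm [ 0.17 -0.23  3.9 ] turn [ 0. -0. -0.] | tcp [0.4673 0.3142 0.0665] open 0.039 t 5.85
```

```bash
python3 -m handwheel '[{"x":0.2,"y":-0.2,"z":1.5,"wx":0,"wy":0,"wz":0,"grip":0.7},{"x":0.2,"y":-0.2,"z":2.5,"wx":0,"wy":0,"wz":0,"grip":0.7},{"x":0.2,"y":-0.2,"z":3.3,"wx":0,"wy":0,"wz":0,"grip":0.7},{"x":0.2,"y":-0.2,"z":3.8,"wx":0,"wy":0,"wz":0,"grip":0.7},{"x":0.2,"y":-0.2,"z":3.9,"wx":0,"wy":0,"wz":0,"grip":0.7},{"x":0.2,"y":-0.2,"z":3.9,"wx":0,"wy":0,"wz":0,"grip":0.7},{"x":0.2,"y":-0.2,"z":3.9,"wx":0,"wy":0,"wz":0,"grip":0.7}]' 20
python3 -c "
from h import *
go(.4695,.316,.0269,-14)"
```

```text
time_s: 6.55
tcp_pos: [0.4692, 0.3167, 0.0277]
tcp_rot: [[0.971, -0.24, 0.0], [-0.24, -0.971, 0.0], [0.0, -0.0, -1.0]]
contact_force: [-0.2, -0.6, -0.2]
opening: 0.0397
gripper_force: 20.0
to (0.4695, 0.316, 0.0269, -14) shift cm [0.04 0.07 0.08] turn [-0.   -0.    0.01] | tcp [0.4692 0.3167 0.0277] open 0.0397 t 6.55
```

```bash
python3 -m handwheel '[{"x":0,"y":0,"z":0.1,"wx":0,"wy":0,"wz":0,"grip":0.7},{"x":0,"y":0,"z":0.1,"wx":0,"wy":0,"wz":0,"grip":0.7},{"x":0,"y":0,"z":0.05,"wx":0,"wy":0,"wz":0,"grip":0.35},{"x":0,"y":0,"z":0.05,"wx":0,"wy":0,"wz":0,"grip":0.35},{"x":0,"y":0,"z":0.05,"wx":0,"wy":0,"wz":0,"grip":0.35},{"x":0,"y":0,"z":-2,"wx":0,"wy":0,"wz":0,"grip":0.35},{"x":0,"y":0,"z":-6,"wx":0,"wy":0,"wz":0,"grip":0.35},{"x":0,"y":0,"z":-10,"wx":0,"wy":0,"wz":0,"grip":0.35},{"x":0,"y":0,"z":-10,"wx":0,"wy":0,"wz":0,"grip":0.35}]' 20
python3 -c "
from h import *
go(.4693,.1025,.13,-14)"
```

```text
time_s: 7.45
tcp_pos: [0.4718, 0.3188, 0.1327]
tcp_rot: [[0.971, -0.241, 0.008], [-0.241, -0.971, 0.006], [0.006, -0.007, -1.0]]
contact_force: [-0.4, 0.9, -0.2]
opening: 0.0572
gripper_force: 0.0
to (0.4693, 0.1025, 0.13, -14) shift cm [ 4.96 21.06  0.14] turn [-0.07 -0.06  0.01] | tcp [0.4718 0.3188 0.1327] open 0.0572 t 7.45
```

```bash
python3 -m handwheel '[{"x":5,"y":21,"z":0,"wx":0,"wy":0,"wz":0,"grip":0.35},{"x":5,"y":21,"z":0,"wx":0,"wy":0,"wz":0,"grip":0.4},{"x":5,"y":21,"z":0,"wx":0,"wy":0,"wz":0,"grip":0.4},{"x":5,"y":21,"z":0,"wx":0,"wy":0,"wz":0,"grip":0.4},{"x":5,"y":21,"z":0,"wx":0,"wy":0,"wz":0,"grip":0.4},{"x":5,"y":21,"z":0,"wx":0,"wy":0,"wz":0,"grip":0.4},{"x":5,"y":21,"z":0,"wx":0,"wy":0,"wz":0,"grip":0.4},{"x":5,"y":21,"z":0,"wx":0,"wy":0,"wz":0,"grip":0.4}]'
python3 -c "
from h import *
for n in ('top','scene'):
    p=cam(n); print(top(p,.4695,.316,.0095))
    if n=='top': spots(p)
go(.4693,.1025,.044,-14)"
```

```text
time_s: 8.25
tcp_pos: [0.4671, 0.1025, 0.1273]
tcp_rot: [[0.971, -0.238, 0.0], [-0.238, -0.971, 0.001], [-0.0, -0.001, -1.0]]
contact_force: [0.4, 0.2, 0.7]
opening: 0.0526
gripper_force: 0.0Traceback (most recent call last):
  File "<string>", line 4, in <module>
    p=cam(n); print(top(p,.4695,.316,.0095))
                    ~~~^^^^^^^^^^^^^^^^^^^^
  File "h.py", line 25, in top
    q=C[m]; zt=np.percentile(q[:,2],95); q=q[q[:,2]>zt-dz]; e=cv2.minEnclosingCircle(q[:,:2].astype(np.float32)*1000)
               ~~~~~~~~~~~~~^^^^^^^^^^^
    return _quantile_unchecked(
        a, q, axis, out, overwrite_input, method, keepdims, weights)
    return _ureduce(a,
                    func=_quantile_ureduce_func,
    ...<5 lines>...
                    overwrite_input=overwrite_input,
                    method=method)
    r = func(a, **kwargs)
    result = _quantile(arr,
                       quantiles=q,
    ...<2 lines>...
                       out=out,
                       weights=wgt)
    slices_having_nans = np.isnan(arr[-1, ...])
                                  ~~~^^^^^^^^^
IndexError: index -1 is out of bounds for axis 0 with size 0
```

```bash
python3 -c "
from h import *
a=cam('top');b=cam('scene')
cv2.imwrite('pics/a1.png',np.hstack([cv2.resize(a['color'],(400,300)),cv2.resize(b['color'],(400,300))]))
try: print(top(b,.4695,.316,.0095))
except Exception as e: print('none')
go(.4693,.1025,.044,-14)"
```

```text
(184, 0.0168, array([0.4719, 0.3156, 0.0142]), array([471.4, 316.4]), 20.7)
to (0.4693, 0.1025, 0.044, -14) shift cm [ 0.21 -0.08  8.33] turn [-0.    0.    0.04] | tcp [0.467  0.1022 0.1273] open 0.053 t 8.4
```

View pics/a1.png

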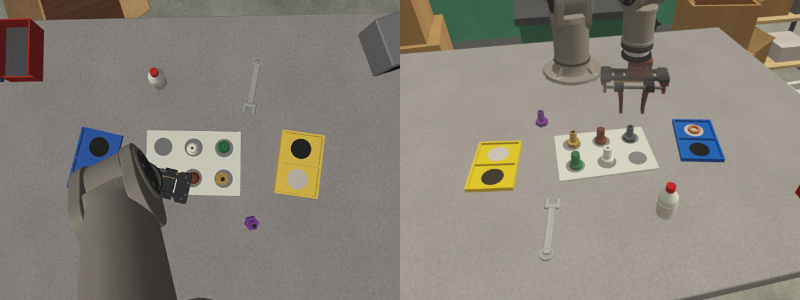

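The arm hides the blue tray in the top view. The scene view shows the gasket flat on the white spot at (694,130). Now the steel body.

```bash
python3 -m handwheel '[{"x":0.2,"y":0,"z":3,"wx":0,"wy":0,"wz":0,"grip":0.4},{"x":0.2,"y":0,"z":6,"wx":0,"wy":0,"wz":0,"grip":0.4},{"x":0.2,"y":0,"z":7.5,"wx":0,"wy":0,"wz":0,"grip":0.4},{"x":0.2,"y":0,"z":8.2,"wx":0,"wy":0,"wz":0,"grip":0.4},{"x":0.2,"y":0,"z":8.3,"wx":0,"wy":0,"wz":0,"grip":0.4},{"x":0.2,"y":0,"z":8.3,"wx":0,"wy":0,"wz":0,"grip":0.4},{"x":0.2,"y":0,"z":8.3,"wx":0,"wy":0,"wz":0,"grip":0.4}]'
python3 -c "
from h import *
go(.4693,.1025,.044,-14)"
```

```text
time_s: 9.1
tcp_pos: [0.4697, 0.1005, 0.0452]
tcp_rot: [[0.971, -0.24, 0.002], [-0.24, -0.971, 0.0], [0.001, -0.001, -1.0]]
contact_force: [0.2, -0.9, 0.6]
opening: 0.0528
gripper_force: 0.0
to (0.4693, 0.1025, 0.044, -14) shift cm [-0.09 -0.18  0.12] turn [-0.01 -0.01  0.02] | tcp [0.4697 0.1005 0.0452] open 0.0528 t 9.1
```

```bash
python3 -m handwheel '[{"x":-0.1,"y":-0.2,"z":0.1,"wx":0,"wy":0,"wz":0,"grip":0.4},{"x":-0.1,"y":-0.2,"z":0.1,"wx":0,"wy":0,"wz":0,"grip":0.4},{"x":-0.1,"y":-0.2,"z":0.1,"wx":0,"wy":0,"wz":0,"grip":0.95},{"x":-0.1,"y":-0.2,"z":0.1,"wx":0,"wy":0,"wz":0,"grip":0.95},{"x":-0.1,"y":-0.2,"z":0.1,"wx":0,"wy":0,"wz":0,"grip":0.95},{"x":-0.1,"y":-0.2,"z":0.1,"wx":0,"wy":0,"wz":0,"grip":0.95},{"x":-0.1,"y":-0.2,"z":0.1,"wx":0,"wy":0,"wz":0,"grip":0.95},{"x":-0.1,"y":-0.2,"z":0.1,"wx":0,"wy":0,"wz":0,"grip":0.95}]' 30
python3 -c "
from h import *
go(.4693,.1025,.044,-14)"
```

```text
time_s: 9.9
tcp_pos: [0.4686, 0.1024, 0.0434]
tcp_rot: [[0.971, -0.24, 0.0], [-0.24, -0.971, 0.0], [0.0, -0.0, -1.0]]
contact_force: [1.0, 1.8, 0.2]
opening: 0.0193
gripper_force: 30.0
to (0.4693, 0.1025, 0.044, -14) shift cm [ 0.07 -0.02 -0.06] turn [-0.   -0.    0.01] | tcp [0.4686 0.1024 0.0434] open 0.0193 t 9.9
```

```bash
python3 -m handwheel '[{"x":0,"y":0,"z":-3,"wx":0,"wy":0,"wz":0,"grip":0.95},{"x":0,"y":0,"z":-7,"wx":0,"wy":0,"wz":0,"grip":0.95},{"x":0,"y":0,"z":-11,"wx":0,"wy":0,"wz":0,"grip":0.95},{"x":0,"y":0,"z":-11,"wx":0,"wy":0,"wz":0,"grip":0.95},{"x":0,"y":0,"z":-11,"wx":0,"wy":0,"wz":0,"grip":0.95},{"x":0,"y":0,"z":-11,"wx":0,"wy":0,"wz":0,"grip":0.95}]'
python3 -c "
from h import *
for n in ('top','scene'):
    p=cam(n)
    try: print(top(p,.4695,.316,.0095))
    except Exception as e: print('none')
go(.4695,.316,.12,-14)"
```

```text
time_s: 10.5
tcp_pos: [0.4675, 0.1019, 0.1521]
tcp_rot: [[0.971, -0.24, -0.002], [-0.24, -0.971, -0.001], [-0.002, 0.001, -1.0]]
contact_force: [-0.2, -0.2, -0.6]
opening: 0.0193
gripper_force: 30.0
none
(172, 0.0168, array([0.4716, 0.3155, 0.0145]), array([470.2, 315.4]), 20.5)
to (0.4695, 0.316, 0.12, -14) shift cm [ -4.93 -20.83   3.16] turn [0.01 0.03 0.02] | tcp [0.4674 0.102  0.1518] open 0.0195 t 10.6
```

```bash
python3 -m handwheel '[{"x":4,"y":5,"z":0,"wx":0,"wy":0,"wz":0,"grip":0.95},{"x":8,"y":10,"z":0,"wx":0,"wy":0,"wz":0,"grip":0.95},{"x":8,"y":15,"z":0,"wx":0,"wy":0,"wz":0,"grip":0.95},{"x":8,"y":20.6,"z":0,"wx":0,"wy":0,"wz":0,"grip":0.95},{"x":8,"y":20.6,"z":0,"wx":0,"wy":0,"wz":0,"grip":0.95},{"x":8,"y":20.6,"z":0,"wx":0,"wy":0,"wz":0,"grip":0.95},{"x":8,"y":20.6,"z":0,"wx":0,"wy":0,"wz":0,"grip":0.95},{"x":8,"y":20.6,"z":0,"wx":0,"wy":0,"wz":0,"grip":0.95}]'
python3 -c "
from h import *
for n in ('top','scene'):
    p=cam(n)
    try: print(top(p,.4695,.316,.0095))
    except Exception as e: print('none')
    cv2.imwrite('pics/b_%s.png'%n,p['color'])
# held body: points under fingertips in scene
s=readout.read_state(); t=s['tcp_pos']; C=cloud(p)
m=(np.hypot(C[...,0]-t[0],C[...,1]-t[1])<.03)&(C[...,2]<t[2]-.021)&(C[...,2]>.06)&(p['z_map']>0); q=C[m]
for a in np.arange(-.05,-.018,.004):
    k=q[(q[:,2]-t[2]>a)&(q[:,2]-t[2]<a+.004)]
    if len(k): print(round(a,3),len(k),(k.mean(0)-t).round(4),(k.min(0)-t).round(4)[:2],(k.max(0)-t).round(4)[:2])
v,u=np.nonzero(m); print(u.min(),u.max(),v.min(),v.max())
a=p['color'][v.min()-45:v.max()+15,u.min()-40:u.max()+40]; cv2.imwrite('pics/held.png',cv2.resize(a,None,fx=4,fy=4))
go(.4695,.316,.12,-14)"
```

```text
time_s: 11.4
tcp_pos: [0.4967, -0.1151, 0.1527]
tcp_rot: [[0.971, -0.238, -0.001], [-0.238, -0.971, 0.001], [-0.001, -0.001, -1.0]]
contact_force: [0.1, 0.8, -1.1]
opening: 0.0197
gripper_force: 30.0
(265, 0.016, array([0.4704, 0.3142, 0.0136]), array([470.4, 315. ]), 20.2)
(175, 0.0168, array([0.4719, 0.3155, 0.0145]), array([470.9, 316.7]), 21.0)
-0.038 31 [ 0.012   0.0002 -0.0354] [ 0.0004 -0.0194] [0.019  0.0207]
-0.034 48 [ 0.0136 -0.0005 -0.0321] [-0.0019 -0.019 ] [0.0196 0.0212]
-0.03 45 [ 0.0134  0.002  -0.028 ] [-0.0007 -0.0188] [0.0195 0.0214]
-0.026 106 [ 0.0106 -0.0009 -0.0235] [-0.0043 -0.02  ] [0.0198 0.0213]
-0.022 28 [ 0.0103 -0.001  -0.0216] [ 0.0015 -0.0156] [0.0187 0.0139]
237 262 192 207
to (0.4695, 0.316, 0.12, -14) shift cm [-12.9  -41.22   3.33] turn [-0.    0.01  0.04] | tcp [ 0.4969 -0.1151  0.153 ] open 0.0196 t 11.5
```

View pics/held.png

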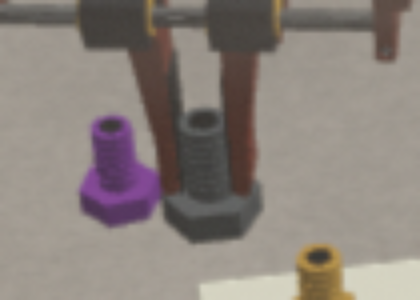

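The steel body is held upright at (210,190), and the gasket centre is at about (0.470, 0.315). Carrying the body there.

```bash
python3 -m handwheel '[{"x":-2,"y":-5,"z":0,"wx":0,"wy":0,"wz":0,"grip":0.95},{"x":-4,"y":-10,"z":0,"wx":0,"wy":0,"wz":0,"grip":0.95},{"x":-6,"y":-15,"z":0,"wx":0,"wy":0,"wz":0,"grip":0.95},{"x":-8,"y":-20,"z":0,"wx":0,"wy":0,"wz":0,"grip":0.95},{"x":-10,"y":-25,"z":0,"wx":0,"wy":0,"wz":0,"grip":0.95},{"x":-12,"y":-30,"z":0,"wx":0,"wy":0,"wz":0,"grip":0.95},{"x":-12.9,"y":-35,"z":0,"wx":0,"wy":0,"wz":0,"grip":0.95},{"x":-12.9,"y":-39,"z":0,"wx":0,"wy":0,"wz":0,"grip":0.95},{"x":-12.9,"y":-41,"z":3,"wx":0,"wy":0,"wz":0,"grip":0.95},{"x":-12.9,"y":-41,"z":5,"wx":0,"wy":0,"wz":0,"grip":0.95}]'
python3 -m handwheel '[{"x":0,"y":0,"z":1,"wx":0,"wy":0,"wz":0,"grip":0.95},{"x":0,"y":0,"z":1,"wx":0,"wy":0,"wz":0,"grip":0.95},{"x":0,"y":0,"z":1,"wx":0,"wy":0,"wz":0,"grip":0.95},{"x":0,"y":0,"z":1,"wx":0,"wy":0,"wz":0,"grip":0.95},{"x":0,"y":0,"z":1,"wx":0,"wy":0,"wz":0,"grip":0.95}]'
python3 -c "
from h import *
go(.4698,.3155,.0515,-14)"
```

```text
time_s: 12.5
tcp_pos: [0.4687, 0.32, 0.1028]
tcp_rot: [[0.973, -0.232, 0.001], [-0.232, -0.973, 0.005], [-0.0, -0.005, -1.0]]
contact_force: [-0.3, -1.2, -1.4]
opening: 0.0196
gripper_force: 30.0
time_s: 13.0
tcp_pos: [0.4707, 0.312, 0.0945]
tcp_rot: [[0.97, -0.241, 0.002], [-0.241, -0.97, 0.001], [0.001, -0.001, -1.0]]
contact_force: [-0.6, -1.0, -0.3]
opening: 0.0194
gripper_force: 30.0
to (0.4698, 0.3155, 0.0515, -14) shift cm [-0.18 -0.31  4.3 ] turn [-0.01 -0.01  0.01] | tcp [0.4707 0.312  0.0945] open 0.0194 t 13.0
```

```bash
python3 -m handwheel '[{"x":-0.1,"y":-0.3,"z":1.5,"wx":0,"wy":0,"wz":0,"grip":0.95},{"x":-0.1,"y":-0.3,"z":2.8,"wx":0,"wy":0,"wz":0,"grip":0.95},{"x":-0.1,"y":-0.3,"z":3.7,"wx":0,"wy":0,"wz":0,"grip":0.95},{"x":-0.1,"y":-0.3,"z":3.8,"wx":0,"wy":0,"wz":0,"grip":0.95},{"x":-0.1,"y":-0.3,"z":3.8,"wx":0,"wy":0,"wz":0,"grip":0.95},{"x":-0.1,"y":-0.3,"z":3.8,"wx":0,"wy":0,"wz":0,"grip":0.95},{"x":-0.1,"y":-0.3,"z":3.8,"wx":0,"wy":0,"wz":0,"grip":0.95}]'
python3 -c "
from h import *
go(.4698,.3155,.0515,-14)"
```

```text
time_s: 13.7
tcp_pos: [0.4701, 0.3155, 0.0558]
tcp_rot: [[0.971, -0.241, 0.001], [-0.241, -0.971, 0.0], [0.001, -0.001, -1.0]]
contact_force: [0.0, -0.4, -2.1]
opening: 0.0193
gripper_force: 30.0
to (0.4698, 0.3155, 0.0515, -14) shift cm [-0.03  0.01  0.43] turn [-0.01 -0.01  0.01] | tcp [0.4701 0.3155 0.0558] open 0.0193 t 13.7
```

```bash
python3 -m handwheel '[{"x":0,"y":0,"z":0.2,"wx":0,"wy":0,"wz":0,"grip":0.95},{"x":0,"y":0,"z":0.35,"wx":0,"wy":0,"wz":0,"grip":0.95},{"x":0,"y":0,"z":0.4,"wx":0,"wy":0,"wz":0,"grip":0.95},{"x":0,"y":0,"z":0.4,"wx":0,"wy":0,"wz":0,"grip":0.95},{"x":0,"y":0,"z":0.4,"wx":0,"wy":0,"wz":0,"grip":0.95}]'
python3 -c "
from h import *
go(.4698,.3155,.0515,-14)"
```

```text
time_s: 14.2
tcp_pos: [0.4698, 0.3153, 0.0514]
tcp_rot: [[0.971, -0.241, 0.0], [-0.241, -0.971, -0.0], [0.0, 0.0, -1.0]]
contact_force: [0.4, -0.2, -0.0]
opening: 0.0192
gripper_force: 30.0
to (0.4698, 0.3155, 0.0515, -14) shift cm [-0.   -0.02 -0.01] turn [ 0.   -0.    0.01] | tcp [0.4698 0.3153 0.0514] open 0.0192 t 14.2
```

Release, lift, then go toward brown (0.462, 0.014).

```bash
python3 -m handwheel '[{"x":0,"y":0,"z":0.03,"wx":0,"wy":0,"wz":0,"grip":0.6},{"x":0,"y":0,"z":0.03,"wx":0,"wy":0,"wz":0,"grip":0.45},{"x":0,"y":0,"z":0.03,"wx":0,"wy":0,"wz":0,"grip":0.45},{"x":0,"y":0,"z":0,"wx":0,"wy":0,"wz":0,"grip":0.45},{"x":0,"y":0,"z":-3,"wx":0,"wy":0,"wz":0,"grip":0.45},{"x":0,"y":0,"z":-7,"wx":0,"wy":0,"wz":0,"grip":0.45},{"x":0,"y":0,"z":-9,"wx":0,"wy":0,"wz":0,"grip":0.45},{"x":0,"y":0,"z":-9,"wx":0,"wy":0,"wz":0,"grip":0.45}]'
python3 -c "
from h import *
go(.462,.014,.14,-14)"
```

```text
time_s: 15.0
tcp_pos: [0.4715, 0.3167, 0.1446]
tcp_rot: [[0.971, -0.241, 0.005], [-0.241, -0.971, 0.004], [0.004, -0.005, -1.0]]
contact_force: [-0.7, 0.1, -0.1]
opening: 0.0484
gripper_force: 0.0
to (0.462, 0.014, 0.14, -14) shift cm [ 6.36 29.61  0.35] turn [-0.05 -0.04  0.01] | tcp [0.4715 0.3167 0.1446] open 0.0484 t 15.0
```

```bash
python3 -m handwheel '[{"x":6.5,"y":29.4,"z":0,"wx":0,"wy":0,"wz":0,"grip":0.45},{"x":6.5,"y":29.4,"z":0,"wx":0,"wy":0,"wz":0,"grip":0.45},{"x":6.5,"y":29.4,"z":0,"wx":0,"wy":0,"wz":0,"grip":0.45},{"x":6.5,"y":29.4,"z":0,"wx":0,"wy":0,"wz":0,"grip":0.45},{"x":6.5,"y":29.4,"z":0,"wx":0,"wy":0,"wz":0,"grip":0.45},{"x":6.5,"y":29.4,"z":0,"wx":0,"wy":0,"wz":0,"grip":0.45},{"x":6.5,"y":29.4,"z":0,"wx":0,"wy":0,"wz":0,"grip":0.45},{"x":6.5,"y":29.4,"z":0,"wx":0,"wy":0,"wz":0,"grip":0.45},{"x":6.5,"y":29.4,"z":0,"wx":0,"wy":0,"wz":0,"grip":0.45}]'
python3 -c "
from h import *
for n in ('top','scene'):
    p=cam(n)
    try: print(top(p,.4695,.316,.05))
    except Exception as e: print('none')
    u,v=pix(p,[.47,.316,.03]).astype(int)
    cv2.imwrite('pics/c_%s.png'%n,cv2.resize(p['color'][v-50:v+50,u-65:u+65],None,fx=4,fy=4))
go(.462,.014,.041,-14)"
```

```text
time_s: 15.9
tcp_pos: [0.4621, 0.0157, 0.141]
tcp_rot: [[0.971, -0.239, -0.0], [-0.239, -0.971, 0.001], [-0.001, -0.0, -1.0]]
contact_force: [-0.9, -0.3, 0.3]
opening: 0.0485
gripper_force: 0.0
(116, 0.0639, array([0.4702, 0.3136, 0.0617]), array([470.2, 314.2]), 10.5)
(72, 0.0645, array([0.4715, 0.3145, 0.0625]), array([469.6, 314.5]), 11.1)
to (0.462, 0.014, 0.041, -14) shift cm [ 0.04  0.22 10.01] turn [-0.    0.    0.04] | tcp [0.4622 0.0161 0.1411] open 0.048 t 16.0
```

View pics/c_scene.png

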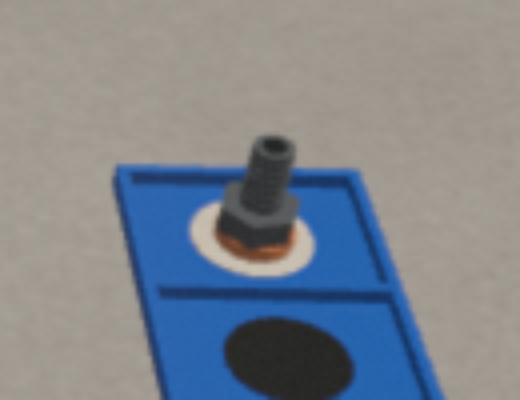

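The steel body stands upright, centred on the gasket at crop (258,200), within about 1 mm. Next, the brown insulator.

```bash
python3 -m handwheel '[{"x":0,"y":0.2,"z":3,"wx":0,"wy":0,"wz":0,"grip":0.4},{"x":0,"y":0.2,"z":6,"wx":0,"wy":0,"wz":0,"grip":0.4},{"x":0,"y":0.2,"z":8.5,"wx":0,"wy":0,"wz":0,"grip":0.4},{"x":0,"y":0.2,"z":9.8,"wx":0,"wy":0,"wz":0,"grip":0.4},{"x":0,"y":0.2,"z":9.9,"wx":0,"wy":0,"wz":0,"grip":0.4},{"x":0,"y":0.2,"z":9.9,"wx":0,"wy":0,"wz":0,"grip":0.4},{"x":0,"y":0.2,"z":9.9,"wx":0,"wy":0,"wz":0,"grip":0.4}]'
python3 -c "
from h import *
go(.462,.014,.041,-14)"
```

```text
time_s: 16.7
tcp_pos: [0.4624, 0.013, 0.0431]
tcp_rot: [[0.971, -0.239, 0.001], [-0.239, -0.971, 0.0], [0.001, -0.001, -1.0]]
contact_force: [0.6, -0.1, -0.9]
opening: 0.0528
gripper_force: 0.0
to (0.462, 0.014, 0.041, -14) shift cm [-0.06 -0.08  0.21] turn [-0.01 -0.01  0.02] | tcp [0.4624 0.013  0.0431] open 0.0528 t 16.7
```

```bash
python3 -m handwheel '[{"x":0,"y":-0.1,"z":0.1,"wx":0,"wy":0,"wz":0,"grip":0.4},{"x":0,"y":-0.1,"z":0.1,"wx":0,"wy":0,"wz":0,"grip":0.9},{"x":0,"y":-0.1,"z":0.1,"wx":0,"wy":0,"wz":0,"grip":0.9},{"x":0,"y":-0.1,"z":0.1,"wx":0,"wy":0,"wz":0,"grip":0.9},{"x":0,"y":-0.1,"z":0.1,"wx":0,"wy":0,"wz":0,"grip":0.9},{"x":0,"y":-0.1,"z":0.1,"wx":0,"wy":0,"wz":0,"grip":0.9},{"x":0,"y":-0.1,"z":0.1,"wx":0,"wy":0,"wz":0,"grip":0.9}]' 20
python3 -m handwheel '[{"x":0,"y":0,"z":-3,"wx":0,"wy":0,"wz":0,"grip":0.9},{"x":0,"y":0,"z":-7,"wx":0,"wy":0,"wz":0,"grip":0.9},{"x":0,"y":0,"z":-11,"wx":0,"wy":0,"wz":0,"grip":0.9},{"x":0,"y":0,"z":-11,"wx":0,"wy":0,"wz":0,"grip":0.9},{"x":0,"y":0,"z":-11,"wx":0,"wy":0,"wz":0,"grip":0.9}]'
python3 -c "
from h import *
go(.557,.2945,.15,-14)"
```

```text
time_s: 17.4
tcp_pos: [0.462, 0.0133, 0.0415]
tcp_rot: [[0.971, -0.241, 0.0], [-0.241, -0.971, -0.0], [0.0, -0.0, -1.0]]
contact_force: [0.9, -0.5, 1.4]
opening: 0.0231
gripper_force: 20.0
time_s: 17.9
tcp_pos: [0.4622, 0.0132, 0.1518]
tcp_rot: [[0.971, -0.241, 0.002], [-0.241, -0.971, -0.0], [0.002, -0.0, -1.0]]
contact_force: [-0.3, -0.3, -1.0]
opening: 0.0232
gripper_force: 20.0
to (0.557, 0.2945, 0.15, -14) shift cm [  2.43 -29.58   0.19] turn [-0.   -0.02  0.01] | tcp [0.4622 0.0132 0.1518] open 0.0232 t 17.9
```

```bash
python3 -m handwheel '[{"x":1,"y":-4,"z":0,"wx":0,"wy":0,"wz":0,"grip":0.9},{"x":2,"y":-9,"z":0,"wx":0,"wy":0,"wz":0,"grip":0.9},{"x":2.4,"y":-14,"z":0,"wx":0,"wy":0,"wz":0,"grip":0.9},{"x":2.4,"y":-19,"z":0,"wx":0,"wy":0,"wz":0,"grip":0.9},{"x":2.4,"y":-24,"z":0,"wx":0,"wy":0,"wz":0,"grip":0.9},{"x":2.4,"y":-28,"z":0,"wx":0,"wy":0,"wz":0,"grip":0.9},{"x":2.4,"y":-29.6,"z":2,"wx":0,"wy":0,"wz":0,"grip":0.9},{"x":2.4,"y":-29.6,"z":5,"wx":0,"wy":0,"wz":0,"grip":0.9},{"x":2.4,"y":-29.6,"z":7,"wx":0,"wy":0,"wz":0,"grip":0.9},{"x":2.4,"y":-29.6,"z":7,"wx":0,"wy":0,"wz":0,"grip":0.9}]'
python3 -m handwheel '[{"x":0,"y":0,"z":1,"wx":0,"wy":0,"wz":0,"grip":0.9},{"x":0,"y":0,"z":1,"wx":0,"wy":0,"wz":0,"grip":0.9},{"x":0,"y":0,"z":1,"wx":0,"wy":0,"wz":0,"grip":0.9},{"x":0,"y":0,"z":1,"wx":0,"wy":0,"wz":0,"grip":0.9}]'
python3 -c "
from h import *
go(.557,.2945,.041,-14)"
```

```text
time_s: 18.9
tcp_pos: [0.553, 0.2931, 0.0759]
tcp_rot: [[0.971, -0.24, -0.008], [-0.24, -0.971, -0.005], [-0.007, 0.007, -1.0]]
contact_force: [-0.6, 0.1, -1.1]
opening: 0.0231
gripper_force: 20.0
time_s: 19.3
tcp_pos: [0.557, 0.2951, 0.0723]
tcp_rot: [[0.971, -0.241, 0.001], [-0.241, -0.971, 0.001], [0.001, -0.001, -1.0]]
contact_force: [0.3, -0.3, -1.2]
opening: 0.0228
gripper_force: 20.0
to (0.557, 0.2945, 0.041, -14) shift cm [0.01 0.06 3.13] turn [-0.01 -0.01  0.01] | tcp [0.557  0.2951 0.0723] open 0.0228 t 19.3
```

```bash
python3 -m handwheel '[{"x":0,"y":0,"z":1.2,"wx":0,"wy":0,"wz":0,"grip":0.9},{"x":0,"y":0,"z":2.2,"wx":0,"wy":0,"wz":0,"grip":0.9},{"x":0,"y":0,"z":2.8,"wx":0,"wy":0,"wz":0,"grip":0.9},{"x":0,"y":0,"z":2.9,"wx":0,"wy":0,"wz":0,"grip":0.9},{"x":0,"y":0,"z":2.9,"wx":0,"wy":0,"wz":0,"grip":0.9},{"x":0,"y":0,"z":2.9,"wx":0,"wy":0,"wz":0,"grip":0.9}]'
python3 -c "
from h import *
go(.557,.2945,.0405,-14)"
```

```text
time_s: 19.9
tcp_pos: [0.5566, 0.295, 0.0425]
tcp_rot: [[0.971, -0.24, 0.0], [-0.24, -0.971, 0.0], [0.0, -0.0, -1.0]]
contact_force: [0.5, -0.4, -0.5]
opening: 0.0229
gripper_force: 20.0
to (0.557, 0.2945, 0.0405, -14) shift cm [0.05 0.04 0.2 ] turn [-0.   -0.    0.01] | tcp [0.5566 0.295  0.0425] open 0.0229 t 19.9
```

```bash
python3 -m handwheel '[{"x":0,"y":0,"z":0.15,"wx":0,"wy":0,"wz":0,"grip":0.9},{"x":0,"y":0,"z":0.2,"wx":0,"wy":0,"wz":0,"grip":0.9},{"x":0,"y":0,"z":0.2,"wx":0,"wy":0,"wz":0,"grip":0.9},{"x":0,"y":0,"z":0.2,"wx":0,"wy":0,"wz":0,"grip":0.6},{"x":0,"y":0,"z":0.2,"wx":0,"wy":0,"wz":0,"grip":0.45},{"x":0,"y":0,"z":0.2,"wx":0,"wy":0,"wz":0,"grip":0.45},{"x":0,"y":0,"z":-3,"wx":0,"wy":0,"wz":0,"grip":0.45},{"x":0,"y":0,"z":-7,"wx":0,"wy":0,"wz":0,"grip":0.45},{"x":0,"y":0,"z":-10,"wx":0,"wy":0,"wz":0,"grip":0.45},{"x":0,"y":0,"z":-10,"wx":0,"wy":0,"wz":0,"grip":0.45}]'
python3 -c "
from h import *
go(.459,-.0683,.14,-9)"
```

```text
time_s: 20.9
tcp_pos: [0.5589, 0.2966, 0.1473]
tcp_rot: [[0.971, -0.241, 0.007], [-0.241, -0.971, 0.004], [0.006, -0.006, -1.0]]
contact_force: [0.6, 0.2, 0.5]
opening: 0.0484
gripper_force: 0.0
to (0.459, -0.0683, 0.14, -9) shift cm [-0.92 37.82  0.5 ] turn [-0.05 -0.06 -0.82] | tcp [0.5589 0.2966 0.1473] open 0.0484 t 20.9
```

```bash
python3 -m handwheel '[{"x":-0.9,"y":37.6,"z":0,"wx":0,"wy":0,"wz":-0.8,"grip":0.45},{"x":-0.9,"y":37.6,"z":0,"wx":0,"wy":0,"wz":-0.8,"grip":0.45},{"x":-0.9,"y":37.6,"z":0,"wx":0,"wy":0,"wz":-0.8,"grip":0.45},{"x":-0.9,"y":37.6,"z":0,"wx":0,"wy":0,"wz":-0.8,"grip":0.45},{"x":-0.9,"y":37.6,"z":0,"wx":0,"wy":0,"wz":-0.8,"grip":0.45},{"x":-0.9,"y":37.6,"z":0,"wx":0,"wy":0,"wz":-0.8,"grip":0.45},{"x":-0.9,"y":37.6,"z":0,"wx":0,"wy":0,"wz":-0.8,"grip":0.45},{"x":-0.9,"y":37.6,"z":0,"wx":0,"wy":0,"wz":-0.8,"grip":0.45},{"x":-0.9,"y":37.6,"z":0,"wx":0,"wy":0,"wz":-0.8,"grip":0.45},{"x":-0.9,"y":37.6,"z":0,"wx":0,"wy":0,"wz":-0.8,"grip":0.45}]'
python3 -m handwheel '[{"x":0,"y":0,"z":1,"wx":0,"wy":0,"wz":0,"grip":0.4},{"x":0,"y":0,"z":1,"wx":0,"wy":0,"wz":0,"grip":0.4},{"x":0,"y":0,"z":1,"wx":0,"wy":0,"wz":0,"grip":0.4}]'
python3 -c "
from h import *
for n in ('top','scene'):
    p=cam(n)
    for c in ((.47,.315),(.557,.2945)):
        try: print(n,top(p,*c,.04))
        except Exception as e: print('none')
go(.459,-.0683,.0435,-9)"
```

```text
time_s: 21.9
tcp_pos: [0.457, -0.068, 0.1421]
tcp_rot: [[0.987, -0.16, -0.0], [-0.16, -0.987, 0.0], [-0.0, -0.0, -1.0]]
contact_force: [0.8, 0.4, 0.6]
opening: 0.0483
gripper_force: 0.0
time_s: 22.2
tcp_pos: [0.4572, -0.0667, 0.1318]
tcp_rot: [[0.988, -0.156, -0.001], [-0.156, -0.988, 0.0], [-0.001, -0.0, -1.0]]
contact_force: [-0.2, 0.3, 0.0]
opening: 0.0524
gripper_force: 0.0
top (118, 0.0635, array([0.4703, 0.3135, 0.0616]), array([470.4, 313.9]), 10.7)
top (149, 0.055, array([0.5562, 0.2935, 0.0529]), array([556.4, 293.6]), 11.9)
scene (75, 0.0642, array([0.4717, 0.3144, 0.0624]), array([470.1, 314.9]), 11.7)
scene (115, 0.0551, array([0.5575, 0.2939, 0.0535]), array([556.7, 295.1]), 13.2)
to (0.459, -0.0683, 0.0435, -9) shift cm [0.18 0.09 8.87] turn [-0.    0.   -0.01] | tcp [ 0.4574 -0.0672  0.1322] open 0.0528 t 22.3
```

Brown is placed, within 1.5 mm of the spot centre. Descend on brass.

```bash
python3 -m handwheel '[{"x":0.1,"y":0.1,"z":3,"wx":0,"wy":0,"wz":0,"grip":0.4},{"x":0.1,"y":0.1,"z":6,"wx":0,"wy":0,"wz":0,"grip":0.4},{"x":0.1,"y":0.1,"z":8,"wx":0,"wy":0,"wz":0,"grip":0.4},{"x":0.1,"y":0.1,"z":8.7,"wx":0,"wy":0,"wz":0,"grip":0.4},{"x":0.1,"y":0.1,"z":8.8,"wx":0,"wy":0,"wz":0,"grip":0.4},{"x":0.1,"y":0.1,"z":8.8,"wx":0,"wy":0,"wz":0,"grip":0.4},{"x":0.1,"y":0.1,"z":8.8,"wx":0,"wy":0,"wz":0,"grip":0.4}]'
python3 -c "
from h import *
go(.459,-.0683,.0435,-9)"
```

```text
time_s: 23.0
tcp_pos: [0.459, -0.0691, 0.0454]
tcp_rot: [[0.987, -0.158, 0.002], [-0.158, -0.987, -0.0], [0.002, -0.0, -1.0]]
contact_force: [0.2, 0.7, -0.2]
opening: 0.0522
gripper_force: 0.0
to (0.459, -0.0683, 0.0435, -9) shift cm [-0.01 -0.08  0.19] turn [-0.   -0.02 -0.02] | tcp [ 0.459  -0.0691  0.0454] open 0.0522 t 23.0
```

```bash
python3 -m handwheel '[{"x":0,"y":-0.1,"z":0.1,"wx":0,"wy":0,"wz":0,"grip":0.4},{"x":0,"y":-0.1,"z":0.1,"wx":0,"wy":0,"wz":0,"grip":0.95},{"x":0,"y":-0.1,"z":0.1,"wx":0,"wy":0,"wz":0,"grip":0.95},{"x":0,"y":-0.1,"z":0.1,"wx":0,"wy":0,"wz":0,"grip":0.95},{"x":0,"y":-0.1,"z":0.1,"wx":0,"wy":0,"wz":0,"grip":0.95},{"x":0,"y":-0.1,"z":0.1,"wx":0,"wy":0,"wz":0,"grip":0.95},{"x":0,"y":-0.1,"z":0.1,"wx":0,"wy":0,"wz":0,"grip":0.95}]' 30
python3 -m handwheel '[{"x":0,"y":0,"z":-3,"wx":0,"wy":0,"wz":0,"grip":0.95},{"x":0,"y":0,"z":-7,"wx":0,"wy":0,"wz":0,"grip":0.95},{"x":0,"y":0,"z":-9,"wx":0,"wy":0,"wz":0,"grip":0.95},{"x":0,"y":0,"z":-9,"wx":0,"wy":0,"wz":0,"grip":0.95}]'
python3 -c "
from h import *
go(.454,-.2885,.13,-9)"
```

```text
time_s: 23.7
tcp_pos: [0.4583, -0.0681, 0.0434]
tcp_rot: [[0.987, -0.158, 0.0], [-0.158, -0.987, -0.0], [0.0, 0.0, -1.0]]
contact_force: [0.2, 0.5, -0.2]
opening: 0.0197
gripper_force: 30.0
time_s: 24.1
tcp_pos: [0.46, -0.0683, 0.1358]
tcp_rot: [[0.987, -0.159, 0.005], [-0.159, -0.987, -0.001], [0.005, -0.0, -1.0]]
contact_force: [-0.3, 0.2, -2.7]
opening: 0.0193
gripper_force: 30.0
to (0.454, -0.2885, 0.13, -9) shift cm [ 2.9  21.84  0.59] turn [-0.   -0.05 -0.02] | tcp [ 0.46   -0.0683  0.1358] open 0.0193 t 24.1
```

```bash
python3 -m handwheel '[{"x":1,"y":4,"z":0,"wx":0,"wy":0,"wz":0,"grip":0.95},{"x":2,"y":8.5,"z":0,"wx":0,"wy":0,"wz":0,"grip":0.95},{"x":3,"y":13,"z":0,"wx":0,"wy":0,"wz":0,"grip":0.95},{"x":3,"y":17,"z":0,"wx":0,"wy":0,"wz":0,"grip":0.95},{"x":3,"y":20,"z":0,"wx":0,"wy":0,"wz":0,"grip":0.95},{"x":3,"y":21.8,"z":1,"wx":0,"wy":0,"wz":0,"grip":0.95},{"x":3,"y":21.8,"z":4,"wx":0,"wy":0,"wz":0,"grip":0.95},{"x":3,"y":21.8,"z":6,"wx":0,"wy":0,"wz":0,"grip":0.95},{"x":3,"y":21.8,"z":6,"wx":0,"wy":0,"wz":0,"grip":0.95},{"x":3,"y":21.8,"z":6,"wx":0,"wy":0,"wz":0,"grip":0.95}]'
python3 -m handwheel '[{"x":0,"y":0,"z":0.5,"wx":0,"wy":0,"wz":0,"grip":0.95},{"x":0,"y":0,"z":0.5,"wx":0,"wy":0,"wz":0,"grip":0.95},{"x":0,"y":0,"z":0.5,"wx":0,"wy":0,"wz":0,"grip":0.95}]'
python3 -c "
from h import *
go(.454,-.2885,.0426,-9)"
```

```text
time_s: 25.1
tcp_pos: [0.4527, -0.2876, 0.0724]
tcp_rot: [[0.987, -0.158, -0.002], [-0.158, -0.987, 0.001], [-0.002, -0.001, -1.0]]
contact_force: [-0.2, -0.2, -1.7]
opening: 0.0194
gripper_force: 30.0
time_s: 25.4
tcp_pos: [0.4537, -0.2881, 0.0689]
tcp_rot: [[0.987, -0.158, 0.001], [-0.158, -0.987, -0.001], [0.001, 0.0, -1.0]]
contact_force: [-0.6, -0.1, -1.9]
opening: 0.019
gripper_force: 30.0
to (0.454, -0.2885, 0.0426, -9) shift cm [0.03 0.03 2.63] turn [ 0.   -0.01 -0.02] | tcp [ 0.4537 -0.2881  0.0689] open 0.019 t 25.4
```

```bash
python3 -m handwheel '[{"x":0,"y":0,"z":1,"wx":0,"wy":0,"wz":0,"grip":0.95},{"x":0,"y":0,"z":1.8,"wx":0,"wy":0,"wz":0,"grip":0.95},{"x":0,"y":0,"z":2.3,"wx":0,"wy":0,"wz":0,"grip":0.95},{"x":0,"y":0,"z":2.4,"wx":0,"wy":0,"wz":0,"grip":0.95},{"x":0,"y":0,"z":2.4,"wx":0,"wy":0,"wz":0,"grip":0.95},{"x":0,"y":0,"z":2.4,"wx":0,"wy":0,"wz":0,"grip":0.95}]'
python3 -c "
from h import *
go(.454,-.2885,.0424,-9)"
```

```text
time_s: 26.0
tcp_pos: [0.4534, -0.2882, 0.0445]
tcp_rot: [[0.987, -0.158, 0.0], [-0.158, -0.987, -0.0], [0.0, 0.0, -1.0]]
contact_force: [-0.6, 0.0, -0.8]
opening: 0.0194
gripper_force: 30.0
to (0.454, -0.2885, 0.0424, -9) shift cm [0.06 0.03 0.21] turn [ 0.   -0.   -0.02] | tcp [ 0.4534 -0.2882  0.0445] open 0.0194 t 26.0
```

Lower, release, lift, and head for the white insulator.

```bash
python3 -m handwheel '[{"x":0.05,"y":0,"z":0.15,"wx":0,"wy":0,"wz":0,"grip":0.95},{"x":0.05,"y":0,"z":0.2,"wx":0,"wy":0,"wz":0,"grip":0.95},{"x":0.05,"y":0,"z":0.2,"wx":0,"wy":0,"wz":0,"grip":0.95},{"x":0.05,"y":0,"z":0.2,"wx":0,"wy":0,"wz":0,"grip":0.6},{"x":0.05,"y":0,"z":0.2,"wx":0,"wy":0,"wz":0,"grip":0.4},{"x":0.05,"y":0,"z":0.15,"wx":0,"wy":0,"wz":0,"grip":0.4},{"x":0.05,"y":0,"z":-3,"wx":0,"wy":0,"wz":0,"grip":0.4},{"x":0.05,"y":0,"z":-7,"wx":0,"wy":0,"wz":0,"grip":0.4},{"x":0.05,"y":0,"z":-10,"wx":0,"wy":0,"wz":0,"grip":0.4},{"x":0.05,"y":0,"z":-10,"wx":0,"wy":0,"wz":0,"grip":0.4}]'
python3 -c "
from h import *
go(.5463,.0148,.14,-9)"
```

```text
time_s: 27.0
tcp_pos: [0.4564, -0.2895, 0.1487]
tcp_rot: [[0.987, -0.159, 0.007], [-0.159, -0.987, -0.004], [0.008, 0.003, -1.0]]
contact_force: [-0.4, 0.1, -0.0]
opening: 0.0528
gripper_force: 0.0
to (0.5463, 0.0148, 0.14, -9) shift cm [  4.04 -31.48   0.82] turn [ 0.03 -0.07 -0.02] | tcp [ 0.4564 -0.2895  0.1487] open 0.0528 t 27.0
```

```bash
python3 -m handwheel '[{"x":4,"y":-31.4,"z":0,"wx":0,"wy":0,"wz":0,"grip":0.4},{"x":4,"y":-31.4,"z":0,"wx":0,"wy":0,"wz":0,"grip":0.4},{"x":4,"y":-31.4,"z":0,"wx":0,"wy":0,"wz":0,"grip":0.4},{"x":4,"y":-31.4,"z":0,"wx":0,"wy":0,"wz":0,"grip":0.4},{"x":4,"y":-31.4,"z":0,"wx":0,"wy":0,"wz":0,"grip":0.4},{"x":4,"y":-31.4,"z":0,"wx":0,"wy":0,"wz":0,"grip":0.4},{"x":4,"y":-31.4,"z":0,"wx":0,"wy":0,"wz":0,"grip":0.4},{"x":4,"y":-31.4,"z":0,"wx":0,"wy":0,"wz":0,"grip":0.4},{"x":4,"y":-31.4,"z":2,"wx":0,"wy":0,"wz":0,"grip":0.4},{"x":4,"y":-31.4,"z":2,"wx":0,"wy":0,"wz":0,"grip":0.4}]'
python3 -m handwheel '[{"x":0,"y":0,"z":1,"wx":0,"wy":0,"wz":0,"grip":0.4},{"x":0,"y":0,"z":1,"wx":0,"wy":0,"wz":0,"grip":0.4},{"x":0,"y":0,"z":1,"wx":0,"wy":0,"wz":0,"grip":0.4}]'
python3 -c "
from h import *
p=cam('top'); print(top(p,.454,-.2885,.04))
go(.5463,.0148,.041,-9)"
```

```text
time_s: 28.0
tcp_pos: [0.5409, 0.0135, 0.1221]
tcp_rot: [[0.987, -0.16, -0.005], [-0.16, -0.987, -0.001], [-0.005, 0.002, -1.0]]
contact_force: [-0.6, -0.3, 0.1]
opening: 0.0527
gripper_force: 0.0
time_s: 28.3
tcp_pos: [0.543, 0.0149, 0.1144]
tcp_rot: [[0.987, -0.159, -0.0], [-0.159, -0.987, -0.0], [-0.0, 0.0, -1.0]]
contact_force: [0.0, -0.4, 0.5]
opening: 0.0526
gripper_force: 0.0
(121, 0.0551, array([ 0.4543, -0.2883,  0.0529]), array([ 453.9, -288.7]), 10.6)
to (0.5463, 0.0148, 0.041, -9) shift cm [ 0.3  -0.02  7.37] turn [-0.   -0.   -0.03] | tcp [0.5432 0.0151 0.1147] open 0.0524 t 28.35
```

```bash
python3 -m handwheel '[{"x":0.3,"y":0,"z":2.5,"wx":0,"wy":0,"wz":0,"grip":0.4},{"x":0.3,"y":0,"z":5,"wx":0,"wy":0,"wz":0,"grip":0.4},{"x":0.3,"y":0,"z":6.6,"wx":0,"wy":0,"wz":0,"grip":0.4},{"x":0.3,"y":0,"z":7.2,"wx":0,"wy":0,"wz":0,"grip":0.4},{"x":0.3,"y":0,"z":7.3,"wx":0,"wy":0,"wz":0,"grip":0.4},{"x":0.3,"y":0,"z":7.3,"wx":0,"wy":0,"wz":0,"grip":0.4},{"x":0.3,"y":0,"z":7.3,"wx":0,"wy":0,"wz":0,"grip":0.4}]'
python3 -c "
from h import *
go(.5463,.0148,.041,-9)"
```

```text
time_s: 29.05
tcp_pos: [0.5468, 0.0151, 0.0424]
tcp_rot: [[0.987, -0.159, 0.002], [-0.159, -0.987, 0.0], [0.002, -0.0, -1.0]]
contact_force: [-0.3, 0.3, -0.4]
opening: 0.0529
gripper_force: 0.0
to (0.5463, 0.0148, 0.041, -9) shift cm [-0.05  0.04  0.14] turn [-0.   -0.02 -0.02] | tcp [0.5468 0.0151 0.0424] open 0.0529 t 29.05
```

```bash
python3 -m handwheel '[{"x":0,"y":0,"z":0.05,"wx":0,"wy":0,"wz":0,"grip":0.4},{"x":0,"y":0,"z":0.05,"wx":0,"wy":0,"wz":0,"grip":0.9},{"x":0,"y":0,"z":0.05,"wx":0,"wy":0,"wz":0,"grip":0.9},{"x":0,"y":0,"z":0.05,"wx":0,"wy":0,"wz":0,"grip":0.9},{"x":0,"y":0,"z":0.05,"wx":0,"wy":0,"wz":0,"grip":0.9},{"x":0,"y":0,"z":0.05,"wx":0,"wy":0,"wz":0,"grip":0.9},{"x":0,"y":0,"z":0.05,"wx":0,"wy":0,"wz":0,"grip":0.9}]' 20
python3 -m handwheel '[{"x":0,"y":0,"z":-3,"wx":0,"wy":0,"wz":0,"grip":0.9},{"x":0,"y":0,"z":-7,"wx":0,"wy":0,"wz":0,"grip":0.9},{"x":0,"y":0,"z":-11,"wx":0,"wy":0,"wz":0,"grip":0.9},{"x":0,"y":0,"z":-11,"wx":0,"wy":0,"wz":0,"grip":0.9},{"x":0,"y":0,"z":-11,"wx":0,"wy":0,"wz":0,"grip":0.9}]'
python3 -c "
from h import *
go(.5433,-.3025,.15,-9)"
```

```text
time_s: 29.75
tcp_pos: [0.546, 0.0151, 0.0409]
tcp_rot: [[0.987, -0.158, 0.0], [-0.158, -0.987, -0.0], [0.0, 0.0, -1.0]]
contact_force: [0.1, -0.2, 1.3]
opening: 0.0233
gripper_force: 20.0
time_s: 30.25
tcp_pos: [0.5464, 0.015, 0.1515]
tcp_rot: [[0.987, -0.159, 0.002], [-0.159, -0.987, -0.0], [0.002, -0.0, -1.0]]
contact_force: [0.1, 0.2, -1.0]
opening: 0.023
gripper_force: 20.0
to (0.5433, -0.3025, 0.15, -9) shift cm [ 4.73 31.4   0.15] turn [-0.   -0.02 -0.02] | tcp [0.5464 0.015  0.1515] open 0.023 t 30.25
```

```bash
python3 -m handwheel '[{"x":1,"y":4,"z":0,"wx":0,"wy":0,"wz":0,"grip":0.9},{"x":2,"y":9,"z":0,"wx":0,"wy":0,"wz":0,"grip":0.9},{"x":3,"y":14,"z":0,"wx":0,"wy":0,"wz":0,"grip":0.9},{"x":4,"y":19,"z":0,"wx":0,"wy":0,"wz":0,"grip":0.9},{"x":4.7,"y":24,"z":0,"wx":0,"wy":0,"wz":0,"grip":0.9},{"x":4.7,"y":28.5,"z":0,"wx":0,"wy":0,"wz":0,"grip":0.9},{"x":4.7,"y":31.4,"z":1,"wx":0,"wy":0,"wz":0,"grip":0.9},{"x":4.7,"y":31.4,"z":4,"wx":0,"wy":0,"wz":0,"grip":0.9},{"x":4.7,"y":31.4,"z":7,"wx":0,"wy":0,"wz":0,"grip":0.9},{"x":4.7,"y":31.4,"z":7,"wx":0,"wy":0,"wz":0,"grip":0.9}]'
python3 -m handwheel '[{"x":0,"y":0,"z":1,"wx":0,"wy":0,"wz":0,"grip":0.9},{"x":0,"y":0,"z":1,"wx":0,"wy":0,"wz":0,"grip":0.9},{"x":0,"y":0,"z":1,"wx":0,"wy":0,"wz":0,"grip":0.9},{"x":0,"y":0,"z":1,"wx":0,"wy":0,"wz":0,"grip":0.9}]'
python3 -c "
from h import *
go(.5433,-.3025,.04,-9)"
```

```text
time_s: 31.25
tcp_pos: [0.5384, -0.3008, 0.075]
tcp_rot: [[0.987, -0.159, -0.01], [-0.159, -0.987, 0.005], [-0.011, -0.003, -1.0]]
contact_force: [-0.8, -0.1, -0.4]
opening: 0.0229
gripper_force: 20.0
time_s: 31.65
tcp_pos: [0.5434, -0.3026, 0.072]
tcp_rot: [[0.987, -0.158, 0.002], [-0.158, -0.987, -0.001], [0.002, 0.001, -1.0]]
contact_force: [0.6, 0.2, -0.6]
opening: 0.0233
gripper_force: 20.0
to (0.5433, -0.3025, 0.04, -9) shift cm [-0.02 -0.01  3.2 ] turn [ 0.01 -0.02 -0.02] | tcp [ 0.5434 -0.3026  0.072 ] open 0.0233 t 31.65
```

```bash
python3 -m handwheel '[{"x":0,"y":0,"z":1.2,"wx":0,"wy":0,"wz":0,"grip":0.9},{"x":0,"y":0,"z":2.2,"wx":0,"wy":0,"wz":0,"grip":0.9},{"x":0,"y":0,"z":2.8,"wx":0,"wy":0,"wz":0,"grip":0.9},{"x":0,"y":0,"z":2.9,"wx":0,"wy":0,"wz":0,"grip":0.9},{"x":0,"y":0,"z":2.9,"wx":0,"wy":0,"wz":0,"grip":0.9},{"x":0,"y":0,"z":2.9,"wx":0,"wy":0,"wz":0,"grip":0.9}]'
python3 -c "
from h import *
go(.5433,-.3025,.0399,-9)"
```

```text
time_s: 32.25
tcp_pos: [0.5429, -0.3025, 0.042]
tcp_rot: [[0.987, -0.158, 0.0], [-0.158, -0.987, -0.0], [0.0, 0.0, -1.0]]
contact_force: [1.4, 0.1, -1.0]
opening: 0.0229
gripper_force: 20.0
to (0.5433, -0.3025, 0.0399, -9) shift cm [ 0.04 -0.01  0.21] turn [ 0.   -0.   -0.02] | tcp [ 0.5429 -0.3025  0.042 ] open 0.0229 t 32.25
```

```bash
python3 -m handwheel '[{"x":0,"y":0,"z":0.15,"wx":0,"wy":0,"wz":0,"grip":0.9},{"x":0,"y":0,"z":0.2,"wx":0,"wy":0,"wz":0,"grip":0.9},{"x":0,"y":0,"z":0.2,"wx":0,"wy":0,"wz":0,"grip":0.9},{"x":0,"y":0,"z":0.2,"wx":0,"wy":0,"wz":0,"grip":0.6},{"x":0,"y":0,"z":0.2,"wx":0,"wy":0,"wz":0,"grip":0.45},{"x":0,"y":0,"z":0.15,"wx":0,"wy":0,"wz":0,"grip":0.45},{"x":0,"y":0,"z":-3,"wx":0,"wy":0,"wz":0,"grip":0.45},{"x":0,"y":0,"z":-7,"wx":0,"wy":0,"wz":0,"grip":0.45},{"x":0,"y":0,"z":-11,"wx":0,"wy":0,"wz":0,"grip":0.45},{"x":0,"y":0,"z":-15,"wx":0,"wy":0,"wz":0,"grip":0.45}]'
python3 -m handwheel '[{"x":5,"y":-20,"z":-3,"wx":0,"wy":0,"wz":0,"grip":0.45},{"x":5,"y":-20,"z":-3,"wx":0,"wy":0,"wz":0,"grip":0.45},{"x":5,"y":-20,"z":-3,"wx":0,"wy":0,"wz":0,"grip":0.45},{"x":5,"y":-20,"z":-3,"wx":0,"wy":0,"wz":0,"grip":0.45},{"x":5,"y":-20,"z":-3,"wx":0,"wy":0,"wz":0,"grip":0.45},{"x":5,"y":-20,"z":-3,"wx":0,"wy":0,"wz":0,"grip":0.45},{"x":5,"y":-20,"z":-3,"wx":0,"wy":0,"wz":0,"grip":0.45},{"x":5,"y":-20,"z":-3,"wx":0,"wy":0,"wz":0,"grip":0.45}]'
python3 -c "
from h import *
for n in ('top','scene'):
    p=cam(n); cv2.imwrite('pics/end_%s.png'%n,p['color'])
    for c in ((.47,.315),(.557,.2945),(.454,-.2885),(.543,-.3025)):
        try: print(n,top(p,*c,.04))
        except Exception as e: print('none')
"
```

```text
time_s: 33.25
tcp_pos: [0.5425, -0.3023, 0.1935]
tcp_rot: [[0.987, -0.158, -0.0], [-0.158, -0.987, 0.0], [-0.0, -0.0, -1.0]]
contact_force: [0.6, 0.5, -0.1]
opening: 0.0486
gripper_force: 0.0
time_s: 34.05
tcp_pos: [0.6228, -0.1155, 0.2215]
tcp_rot: [[0.987, -0.162, -0.001], [-0.162, -0.987, -0.001], [-0.001, 0.001, -1.0]]
contact_force: [0.3, -0.6, 0.4]
opening: 0.0477
gripper_force: 0.0
top (114, 0.0639, array([0.4704, 0.3134, 0.0618]), array([470.6, 314. ]), 10.8)
top (150, 0.0549, array([0.5563, 0.2932, 0.053 ]), array([556.3, 293.5]), 12.0)
none
none
scene (77, 0.0642, array([0.472 , 0.314 , 0.0625]), array([470.8, 315.6]), 10.9)
scene (113, 0.0554, array([0.5574, 0.2943, 0.0534]), array([556.7, 296.6]), 14.0)
scene (92, 0.0557, array([ 0.456 , -0.2872,  0.0538]), array([ 455.4, -287.4]), 12.1)
scene (146, 0.0552, array([ 0.5444, -0.3009,  0.0533]), array([ 542.3, -301. ]), 13.2)
```

View pics/end_scene.png

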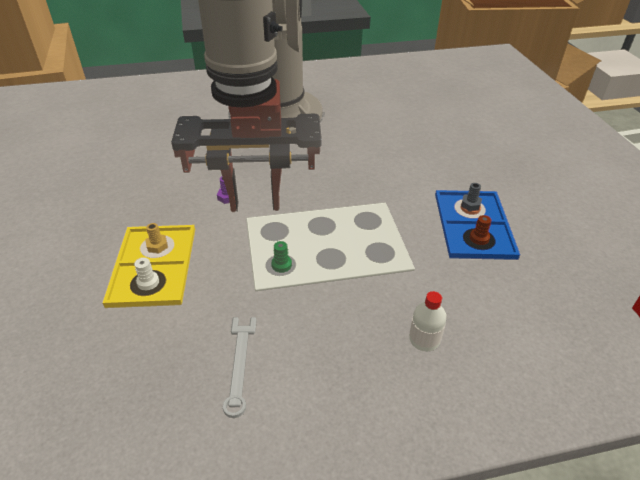

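View pics/end_top.png

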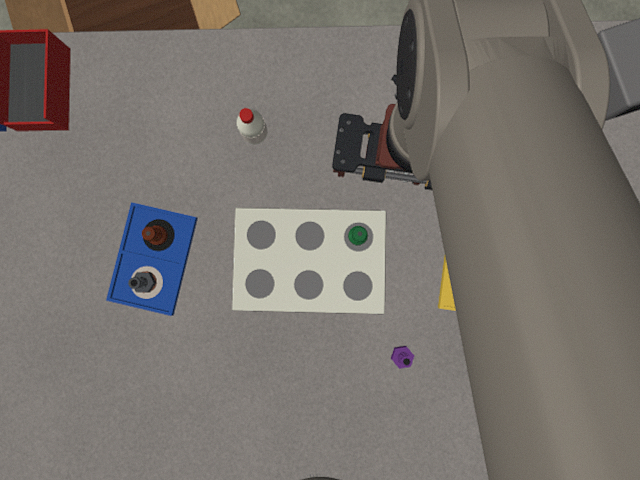

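Both kits are made up. In the scene view, steel on the gasket (473,205) and brown (482,238) stand in the blue tray, with brass (156,240) and white (146,278) in the yellow one. Green, the bottle and the spanner haven't moved, and the robot is clear.

```bash
python3 -c "
from cell import job_done
print(job_done())"
```

```text
the job is handed in; nothing more can be done
None
```

Both kits are made up and handed in at about 34 s: every piece stands upright within its spot, the steel body is centred on the gasket to about 1 mm, and the green insulator, bottle and spanner were left where they were.

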